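# Clamp the sheet and raise the vacuum former's frame to its click

### The job

On the dental vacuum former, turn the black winged clamp knob clockwise until it clicks over and locks the plastic sheet in the frame. Then take one of the frame's two black side handles and lift the frame up its posts until you feel the ball click into the groove of the brass sleeve; do not ride on up past the groove. Finish while still holding that handle, with the frame sitting in the click and the knob still locked, ready to be pulled down; do not disturb the plaster model, the jar or the dropper bottle.

Things in the scene. Friction and masses are not known exactly. Their poses are not given: they have to be found in the camera images.
- former_c (a point): centre of the top of the vacuum former's white base box, 100 mm above the bench; x points to its back (posts), y to its left, z up. The base is 240 x 210 mm and fixed. Two chrome posts, 14 mm thick, stand 85 mm behind this point, 60 mm to either side, with a tie bar on top, 340 mm above the bench.
- heater (a point): centre of the underside of the white heater head (150 mm wide, 50 mm tall), swung away to the former's back left, 295 mm above the bench. It stays there.
- wing (a point): grip point of the black winged clamp knob at the front of the sheet frame: on its vertical axis, 7 mm below the wing's top. The wing is 48 mm long (this point's x axis), 14 mm thick (y axis), 32 mm tall and stands on a round 33 mm collar whose top is 23 mm below this point. The knob is part of the frame and goes up with it.
- clamp (a joint): angle of the clamp knob in rad, growing clockwise seen from above, from 0 (open) to a stop at 1.4; starts between 0 and 0.35. A spring detent resists from about 0.6, and beyond 0.9 pushes it on: let go there it springs to about 1.15, clicked over and locked, and does not turn back by itself. About 0.15 N m is needed.
- handle_right: black side handle on the frame's right (-y) side, a straight round grip 21 mm thick and 74 mm long; origin at the grip's centre, y along the grip, z up. Its inner end is 15 mm from the frame's side. At the start it is about 120 mm above the bench, with nothing under its middle. It is part of the sheet frame.
- handle_left: the same handle on the frame's left (+y) side.
- frame (a joint): height of the sheet frame above its lowest place in m, 0 to 0.15, along the upright posts. The frame (150 x 150 mm, 18 mm thick, aluminium with a clear sheet, 0.4 to 0.6 kg with its handles) starts at 0 and slides down if let go below the click. Raising it takes 5 to 8 N, and 6 to 9 N more while the ball climbs the collar below the groove.
- bracket (a point): centre of the grey guide bracket (32 x 34 x 26 mm) by which the frame slides on the right post; the spring ball sits at this height, which is also that of the side handles' centres. The ball is in the groove when this point is level with the groove.
- groove (a point): middle of the groove in the brass sleeve (20 mm thick, 44 mm tall) on the right post, 85 to 115 mm above the ball's lowest place (it differs from job to job). A round collar below it resists the ball from 13 mm below and peaks at 7 mm below; past the peak the ball is drawn up into the groove, where it can carry the frame. The collar above is the mirror image.
- model: plaster dental model, 62 x 62 mm and 34 mm tall, loose on the bench beside the former; origin under its centre. Leave it alone.
- jar: white powder jar with a blue band, 52 mm across and about 50 mm tall, loose on the bench; origin under its centre. Leave it alone.
- dropper: white dropper bottle, 40 mm across and 120 mm tall, loose on the bench; origin under its centre. Leave it alone.

How it is judged:
By the outcome, as a careful person would: the job done as asked, in the order asked, and still so for the second after the job is handed in, while the arm keeps its last pose, push and grip.
It also fails if it takes over 58 s, if anything falls off the work surface, if the arm or the gripper's body presses on something with over 40 N, if the wrist force passes 120 N, or if a joint passes its speed limit or range.

### The arm

A 6-joint arm with a two-finger parallel gripper is mounted at the origin on the work surface. World frame = base frame: x ahead of the robot, y to its left, z up, the work surface at z = 0. Lengths are in m, angles in rad, forces in N, time in s.
With the tool pointing down it reaches from about 0.375 to 0.9 m from the base axis. Payload 3.1 kg.
Tool frame: the origin (TCP) lies between the finger pads; the fingertips stand 14 mm ahead of it and the grasp point (between the pads) lies 5 mm behind it (robot.finger_overhang is the distance from the TCP to the fingertips, in m); z points along the fingers, y is the line along which they close (so a half turn about z gives the same grasp; the last joint's range is limited). The gripper opens to 87 mm and grips with 3 to 60 N. Pads are 19 mm wide; open, the fingers measure 117 mm over their backs; the gripper's body (75 mm by 190 mm) begins 51 mm behind the grasp point.
Start: joints at [0.974, 0.527, 1.433, -0, 1.181, -0.178], TCP at [0.254, 0.571, 0.237] pointing down, gripper open.
Joint ranges: [-3.08, 3.08], [-0.75, 2.2], [0.22, 2.44], [-1.43, 4.57], [0, 2.65], [-2.85, 2.85]. Speed limits (rad/s): [2.79, 2.79, 3.14, 3.14, 3.14, 3.14].

### API

Orientations are given as a unit quaternion [x, y, z, w].
In Python, from rig import monitor, cams, workorder, robot gives the robot as it stands.
- The arm moves only by the tool send_rows, never from a script. Its argument "moves" is one flat list of numbers, 7 for each row, row after row: the opening, from 0 (shut) to 1 (fully open), then the shift along the world's x, y, z in cm, then the turn, a rotation vector about the world's x, y, z in rad. A call has 1 to 5 rows; each row is the pose to reach, as a shift and turn from the pose commanded when the call began; what a row does not reach only later rows make up. A row lasts 1/12 s, in which the tool goes at most 41.7 mm and 7.16 degrees, less where a joint would pass 70% of its speed; a pose out of reach is approached as far as the arm can. A call with a gripper value outside its range is refused whole. The fingers move at their own pace and stop on an object; "grip_force" is the grip in N (left out, the last holds). Time passes only in rows, so rows that repeat a pose let the fingers close. It gives the time, the measured TCP pose, the force, the opening and the grip force at its end, in the units of the state.
- monitor.get_obs(): the state, without advancing time (a new reading comes with each control period).
- cams.camera(name): name is "side" or "top"; returns a dict with "pixels" (400x640x3 uint8, blue, green, red), "range_z" (400x640 float32, m along the optical axis (not along the pixel's ray), 0 where there is no reading), "fovy" (degrees; the focal length in pixels is half the picture's height over the tangent of half this angle, whatever the lens; pixels are square), "cx", "cy" (the principal point, pixels), "rvec" (rotation vector, rad) and "tvec" (3), from world to camera coordinates, as OpenCV has them. Camera axes: x right, y down, z forward; pixel columns grow to the right and rows downward; lengths in m; the calibration is good to about 2 mm. A picture is of the moment at which its call begins.
- workorder.hand_in(): hands the job in; it is judged then, once.
The state is a dict: "time": time; "q": joint angles; "joint_velocities": joint speeds; "joint_torque": joint torques, N m; "position": TCP position; "tool_rot": TCP orientation; "ft_force": force on the tool from outside, world axes, zero at the start; "moment": the same for the moment, N m; "grip_width": finger opening in m; "grip_force": force on a finger pad.
Only numpy, scipy, OpenCV 4.12 (cv2) and the standard library are available. Lean on these libraries where they do the work, as an engineer would, in place of code of your own. Each camera call takes 0.05 s, during which the arm holds its last target. There are 200 camera calls.

## Working session

There is one attempt and no reset: what is moved stays moved. The work goes in short steps, Python scripts to look and compute and a tool call to move; the robot and the scene stay as the last step left them, time stands still between calls to the robot, and variables do not carry over. Pictures are saved under pics/ and viewed, at most 10 in all, crops included, and the job is handed in when it is done.

Besides the shell and the picture viewer there is one more tool, called after "Call:" in YAML: its name, and indented under it one key for each argument. send_rows: Moves the arm, as the interface text tells. Its arguments: {"type":"object","properties":{"moves":{"type":"array","items":{"type":"number"}},"grip_force":{"type":"number"}},"required":["moves"]}

```bash
mkdir -p pics; cat > h.py <<'E'
import numpy as np, cv2
from rig import monitor, cams, workorder, robot
def cam(n):
    c=cams.camera(n); R=cv2.Rodrigues(np.array(c['rvec'],float))[0]; t=np.array(c['tvec'],float).ravel()
    f=200/np.tan(np.radians(c['fovy'])/2); z=c['range_z']
    v,u=np.mgrid[0:400,0:640]
    P=np.stack([(u-c['cx'])/f*z,(v-c['cy'])/f*z,z],-1)
    W=(P-t)@R; W[z==0]=np.nan
    return c['pixels'],W,(R,t,f,c['cx'],c['cy'])
def proj(K,p):
    R,t,f,cx,cy=K; q=R@np.array(p)+t; return q[0]/q[2]*f+cx,q[1]/q[2]*f+cy
E
python3 - <<'E'
from h import *
for n in('side','top'):
    p,W,K=cam(n); cv2.imwrite(f'pics/{n}0.png',p); np.save(n+'0.npy',W)
    print(n,'campos',-K[0].T@K[1], 'fwd',K[0][2],K[2])
print(monitor.get_obs())
E
```

```text
side campos [ 0.48792957 -0.69364986  0.59068452] fwd [ 0.10859937  0.87167359 -0.47790306] 385.12706852660483
top campos [0.43940135 0.03210652 1.19948417] fwd [ 0.14937392  0.02576818 -0.98844496] 463.6608895295667
{'time': 0.1, 'q': array([ 9.73519972e-01,  5.28376595e-01,  1.43378549e+00, -7.45603706e-06,
        1.18138571e+00, -1.78524501e-01]), 'joint_velocities': array([-0.00155103, -0.00261384, -0.00521951,  0.00020274,  0.00146865,
        0.00099622]), 'joint_torque': array([-4.50325033e-04, -4.40985954e+01, -1.77149373e+01,  6.34721154e-02,
        5.34417224e-02, -3.08273445e-05]), 'position': array([0.25376384, 0.57046961, 0.23566377]), 'tool_rot': array([ 2.07848009e-01,  9.78160646e-01, -9.06247736e-04, -3.66571054e-04]), 'ft_force': array([ 0.11404552,  0.04084146, -0.04387919]), 'moment': array([-0.053242  , -0.04801845,  0.00067893]), 'grip_force': 0.0, 'grip_width': 0.08718728208144952}
```

View pics/side0.png

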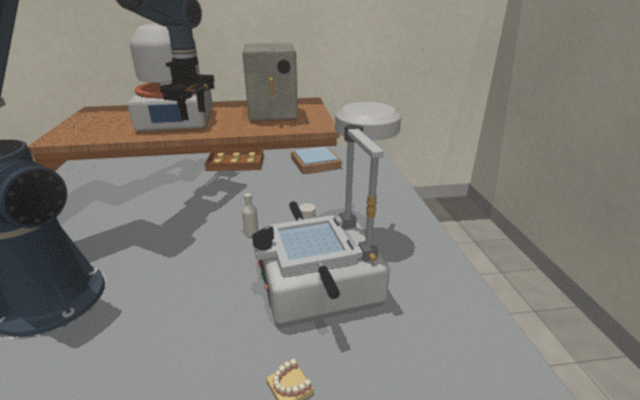

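View pics/top0.png

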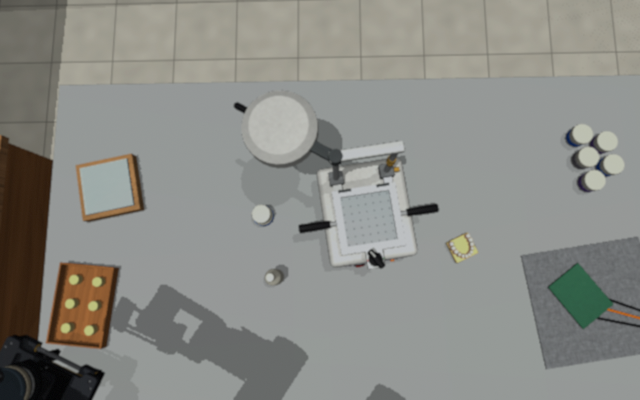

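The side view shows the right handle at about (328,281), the bracket at (371,254), the brass sleeve at (371,205) and the knob at (263,239). In the top view the knob is at (376,259), the handles at (423,210) and (315,227), the jar at (262,215), the dropper at (273,277) and the model at (462,247).

```bash
python3 - <<'E'
from h import *
T=np.load('top0.npy');S=np.load('side0.npy')
pt=cv2.imread('pics/top0.png').astype(int);ps=cv2.imread('pics/side0.png').astype(int)
def dark(p,W,u0,u1,v0,v1,zl,zh,thr=55):
    w=W[v0:v1,u0:u1];q=p[v0:v1,u0:u1]
    m=(q.max(-1)<thr)&(w[...,2]>zl)&(w[...,2]<zh)
    X=w[m]; 
    c=X.mean(0); _,s,V=np.linalg.svd(X[:,:2]-c[:2],full_matrices=False)
    a=(X[:,:2]-c[:2])@V[0]; b=(X[:,:2]-c[:2])@V[1]
    print(len(X),'mean',c.round(4),'dir',V[0].round(3),'ang',np.degrees(np.arctan2(V[0][1],V[0][0])).round(1),'ext',np.ptp(a).round(4),np.ptp(b).round(4),'mid',(c[:2]+V[0]*(a.max()+a.min())/2).round(4),'z',np.percentile(X[:,2],[5,50,95]).round(4))
print('hR top');dark(pt,T,398,445,195,225,.09,.15)
print('hL top');dark(pt,T,292,338,215,240,.09,.15)
print('knob top');dark(pt,T,362,390,245,272,.14,.22)
print('knob top lower');dark(pt,T,362,390,245,272,.09,.14)
print('hR side');dark(ps,S,315,345,262,300,.09,.15)
print('knob side');dark(ps,S,245,280,222,255,.10,.2)
# sleeve (brass)
hsv=cv2.cvtColor(ps.astype(np.uint8),cv2.COLOR_BGR2HSV)
m=(hsv[...,1]>110)&(hsv[...,0]>8)&(hsv[...,0]<35)
mm=np.zeros_like(m);mm[185:235,360:385]=m[185:235,360:385]
print('sleeve',mm.sum(),np.nanmean(S[mm],0),np.nanpercentile(S[mm][:,2],[0,5,50,95,100]))
for v in range(188,266,2):
    r=S[v,364:380]; i=np.nanargmin(r[:,1]) if not np.isnan(r).all() else 0
    print(v,S[v,371].round(4),ps[v,371], mm[v].sum())
big=cv2.resize(ps[180:300,240:400].astype(np.uint8),(800,600),interpolation=cv2.INTER_CUBIC);cv2.imwrite('pics/side0c.png',big)
E
```

```text
hR top
220 mean [ 0.5793 -0.1636  0.1297] dir [-0.144  0.99 ] ang 98.3 ext 0.0686 0.0186 mid [ 0.5792 -0.1626] z [0.1251 0.1298 0.1341]
hL top
210 mean [0.5423 0.0883 0.1295] dir [ 0.142 -0.99 ] ang -81.8 ext 0.0689 0.0184 mid [0.5424 0.0877] z [0.1256 0.1296 0.1331]
knob top
102 mean [ 0.462  -0.0522  0.1648] dir [-0.664 -0.747] ang -131.6 ext 0.0402 0.0229 mid [ 0.4642 -0.0497] z [0.1422 0.1679 0.1721]
knob top lower
23 mean [ 0.4674 -0.0514  0.1382] dir [-0.653  0.757] ang 130.8 ext 0.026 0.019 mid [ 0.4673 -0.0513] z [0.1367 0.1382 0.1398]
hR side
264 mean [ 0.5774 -0.1772  0.1287] dir [ 0.177 -0.984] ang -79.8 ext 0.0685 0.0173 mid [ 0.5757 -0.1677] z [0.1197 0.1301 0.1324]
knob side
291 mean [ 0.4651 -0.0599  0.1526] dir [-0.804 -0.595] ang -143.5 ext 0.0454 0.0161 mid [ 0.4662 -0.0591] z [0.137  0.1524 0.1687]
sleeve 120 [ 0.67039156 -0.08953904  0.22663845] [0.20626104 0.20772307 0.22484416 0.24411183 0.24657512]
188 [ 0.6686 -0.0875  0.2648] [101 101 104] 0
190 [ 0.6687 -0.0882  0.261 ] [101 100 102] 0
192 [ 0.669  -0.0878  0.2566] [100  99  98] 0
194 [ 0.6691 -0.0885  0.252
[... 907 characters left out ...]
0.0891  0.164 ] [101 103 103] 0
236 [ 0.6762 -0.0856  0.1568] [96 98 97] 0
238 [ 0.6758 -0.0877  0.1535] [101 102 102] 0
240 [ 0.6765 -0.0868  0.148 ] [103 105 104] 0
242 [ 0.6764 -0.0881  0.1441] [99 98 99] 0
244 [ 0.6769 -0.0876  0.1388] [92 90 90] 0
246 [ 0.6765 -0.0897  0.1356] [86 87 85] 0
248 [ 0.6755 -0.094   0.1339] [85 85 85] 0
250 [ 0.6742 -0.0991  0.1329] [94 93 92] 0
252 [ 0.6748 -0.0983  0.1274] [79 90 97] 0
254 [ 0.6728 -0.1056  0.1282] [ 76 131 164] 0
256 [ 0.6721 -0.1088  0.1258] [ 69 122 155] 0
258 [ 0.6713 -0.1125  0.1239] [ 65 105 127] 0
260 [ 0.6716 -0.1125  0.119 ] [ 77  92 101] 0
262 [ 0.6748 -0.1036  0.1067] [ 98 100 102] 0
264 [ 0.6733 -0.1094  0.1065] [121 124 124] 0
```

View pics/side0c.png

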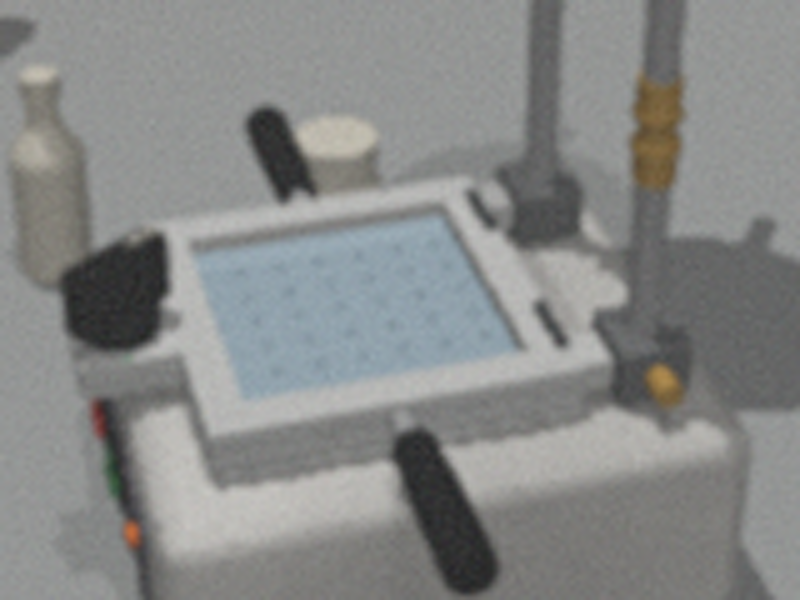

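```bash
python3 - <<'E'
from h import *
T=np.load('top0.npy');S=np.load('side0.npy')
pt=cv2.imread('pics/top0.png');ps=cv2.imread('pics/side0.png')
X=[]
for p,W,(u0,u1,v0,v1) in((pt,T,(360,394,243,274)),(ps,S,(245,285,222,255))):
    w=W[v0:v1,u0:u1].reshape(-1,3); w=w[(w[:,2]>.150)&(w[:,2]<.19)]
    r=cv2.minAreaRect(w[:,:2].astype(np.float32)*1000); t=w[w[:,2]>.162]
    rt=cv2.minAreaRect(t[:,:2].astype(np.float32)*1000); 
    V=np.linalg.svd(t[:,:2]-t[:,:2].mean(0),full_matrices=False)[2][0]
    print(len(w),r,len(t),rt,t.mean(0).round(4),np.degrees(np.arctan2(V[1],V[0])),np.percentile(t[:,2],[50,90,99]))
cv2.imwrite('pics/top0c.png',cv2.resize(pt[235:280,350:410],(800,600),interpolation=cv2.INTER_CUBIC))
a=T[205:225,255:270];print('jar',np.nanmean(a[a[...,2]>.03],0));a=T[265:290,262:285];print('drop',np.nanmean(a[a[...,2]>.05],0))
E
```

```text
147 ((465.0586242675781, -50.55247116088867), (46.9781608581543, 14.050409317016602), 38.76417922973633) 135 ((465.0776672363281, -50.57994842529297), (46.866825103759766, 13.732799530029297), 40.030517578125) [ 0.4649 -0.0505  0.1682] -141.00223306042588 [0.16811068 0.17109391 0.17322456]
252 ((463.84051513671875, -53.38957977294922), (46.65998077392578, 16.031997680664062), 39.772186279296875) 140 ((463.2911376953125, -53.055423736572266), (46.015342712402344, 15.326519966125488), 40.9040412902832) [ 0.464  -0.0557  0.1673] -141.94130647548067 [0.16793291 0.16978589 0.17051009]
jar [0.58117481 0.22374341 0.05000357]
drop [0.42607731 0.18870056 0.08991002]
```

View pics/top0c.png

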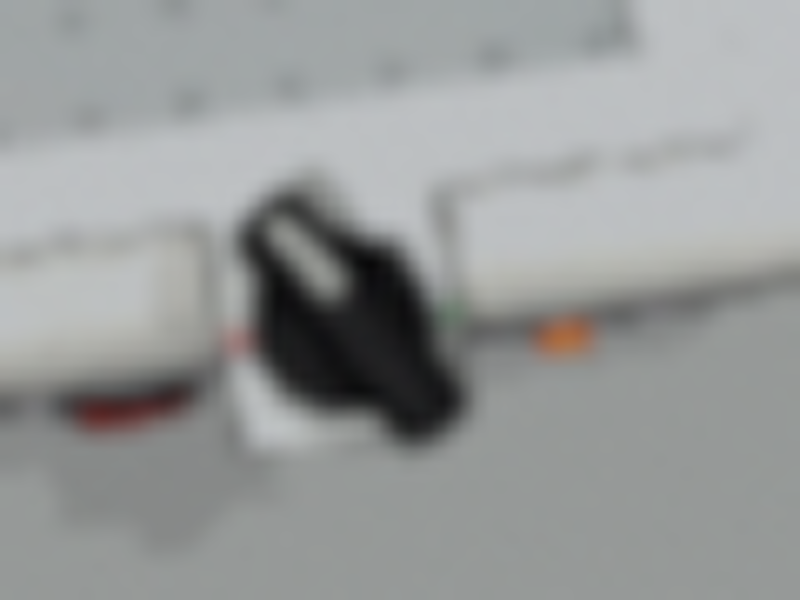

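Call:
send_rows:
  moves: [0.5,1.5,-4,1,0,0,-0.12,0.5,3,-8,1,0,0,-0.24,0.5,4.5,-12,1,0,0,-0.36,0.5,6,-16,1,0,0,-0.48,0.5,7.5,-20,1,0,0,-0.6]

```text
time: 0.52
position: [0.3267, 0.3751, 0.2462]
tool_rot: [0.49, 0.872, -0.0, -0.0]
ft_force: [1.6, 0.0, 0.2]
grip_width: 0.0612
grip_force: 0.0
```

The crop shows the wing running from (270,210) to (430,410), at about 39.5° in the world, with its centre near (0.464, -0.052). The top is at z≈0.169, and the sizes match the 48x14 mm given.

Call:
send_rows:
  moves: [0.5,1.3,-4,0,0,0,-0.12,0.5,2.6,-8,0,0,0,-0.24,0.5,3.9,-12,0,0,0,-0.36,0.5,5.2,-16,0,0,0,-0.48,0.5,6.5,-20,0,0,0,-0.6]

```text
time: 0.93
position: [0.3912, 0.1769, 0.2465]
tool_rot: [0.726, 0.688, -0.0, -0.0]
ft_force: [1.5, -0.7, -0.5]
grip_width: 0.0445
grip_force: 0.0
```

Call:
send_rows:
  moves: [0.5,1.3,-4,0,0,0,-0.12,0.5,2.6,-8,0,0,0,-0.24,0.5,3.9,-12,0,0,0,-0.36,0.5,5.2,-16,0,0,0,-0.48,0.5,6.5,-20,0,0,0,-0.6]

```text
time: 1.35
position: [0.4556, -0.0214, 0.2464]
tool_rot: [0.897, 0.442, -0.0, -0.0]
ft_force: [0.6, 0.2, -0.4]
grip_width: 0.0433
grip_force: 0.0
```

Call:
send_rows:
  moves: [0.5,0.3,-2.3,0,0,0,-0.12,0.5,0.5,-2.3,-1,0,0,-0.233,0.5,0.5,-2.3,-2,0,0,-0.233,0.5,0.5,-2.3,-3,0,0,-0.233,0.5,0.5,-2.3,-3,0,0,-0.233]

```text
time: 1.77
position: [0.4591, -0.0423, 0.2148]
tool_rot: [0.941, 0.338, -0.002, -0.001]
ft_force: [-0.2, 1.0, -0.2]
grip_width: 0.0437
grip_force: 0.0
```

```bash
python3 - <<'E'
from h import *
o=monitor.get_obs();print({k:o[k] for k in('time','q','position','tool_rot','moment','grip_width')})
from scipy.spatial.transform import Rotation as Ro
y=Ro.from_quat(o['tool_rot']).as_matrix();print(y, np.degrees(np.arctan2(y[1,1],y[0,1])))
E
```

```text
{'time': 1.7667, 'q': array([-3.34888443e-01,  3.43355039e-01,  1.85220237e+00, -3.66384963e-05,
        9.50799407e-01,  5.47062063e-01]), 'position': array([ 0.45914915, -0.04226219,  0.2147665 ]), 'tool_rot': array([ 0.94126419,  0.33766263, -0.00186262, -0.00148498]), 'moment': array([-0.03950296,  0.12990239, -0.00707106]), 'grip_width': 0.04374225245833735}
[[ 0.77196096  0.63565395 -0.00450928]
 [ 0.63566502 -0.77196349  0.00153764]
 [-0.00250359 -0.00405339 -0.99998865]] -50.531108636353615
```

Call:
send_rows:
  moves: [0.5,0,0,0,0,0,0,0.5,0,0,0,0,0,0]

```text
time: 1.93
position: [0.4608, -0.0422, 0.2168]
tool_rot: [0.941, 0.338, 0.0, 0.0]
ft_force: [0.5, -0.5, -0.6]
grip_width: 0.043
grip_force: 0.0
```

Call:
send_rows:
  moves: [0.5,0.3,-1,-1,0,0,0,0.5,0.3,-1,-2,0,0,0,0.5,0.3,-1,-2.5,0,0,0,0.5,0.3,-1,-2.5,0,0,0]

```text
time: 2.27
position: [0.4631, -0.0525, 0.1905]
tool_rot: [0.941, 0.338, -0.001, -0.001]
ft_force: [0.4, -0.4, 0.3]
grip_width: 0.0436
grip_force: 0.0
```

```bash
python3 - <<'E'
from h import *
p,W,K=cam('side'); cv2.imwrite('pics/side1.png',cv2.resize(p[170:290,200:360],(800,600),interpolation=cv2.INTER_CUBIC))
E
```

```text
(no output)
```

View pics/side1.png

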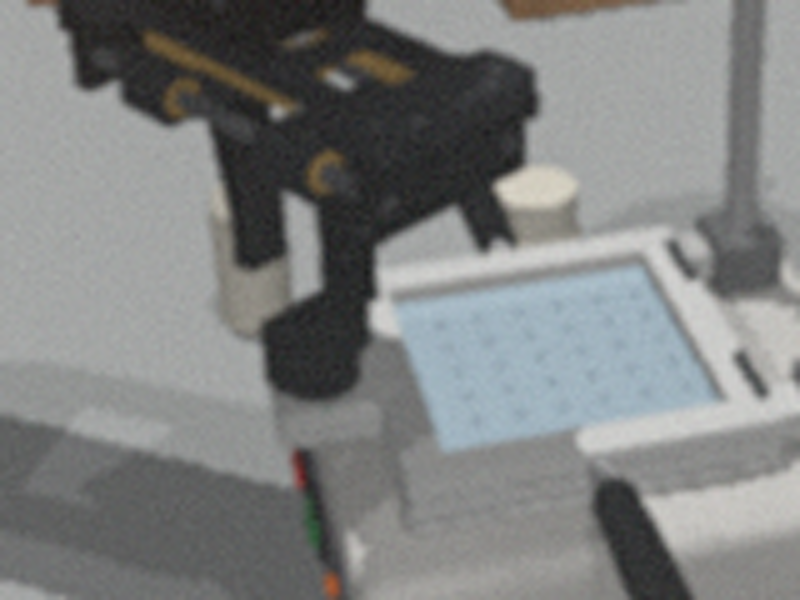

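The fingers at (260,210) and (345,250) straddle the wing, with the knob below at (310,340). I'll go down and close.

Call:
send_rows:
  moves: [0.5,0.1,0,-1.2,0,0,0,0.5,0.1,0,-2.4,0,0,0,0.5,0.1,0,-3.2,0,0,0,0.5,0.1,0,-3.2,0,0,0,0.5,0.1,0,-3.2,0,0,0]

```text
time: 2.73
position: [0.4646, -0.0523, 0.1595]
tool_rot: [0.941, 0.338, -0.0, -0.0]
ft_force: [0.9, 0.2, -0.6]
grip_width: 0.0435
grip_force: 0.0
```

Call:
send_rows:
  moves: [0.1,0,0,0,0,0,0,0.1,0,0,0,0,0,0,0.1,0,0,0,0,0,0,0.1,0,0,0,0,0,0,0.1,0,0,0,0,0,0]
  grip_force: 20

```text
time: 3.15
position: [0.4648, -0.0524, 0.1599]
tool_rot: [0.941, 0.338, 0.0, 0.0]
ft_force: [-0.4, 0.1, 0.3]
grip_width: 0.018
grip_force: 0.0
```

Call:
send_rows:
  moves: [0.0,0,0,0,0,0,0,0.0,0,0,0,0,0,0,0.0,0,0,0,0,0,0]
  grip_force: 20

```text
time: 3.4
position: [0.465, -0.0527, 0.1598]
tool_rot: [0.941, 0.338, 0.0, 0.0]
ft_force: [0.6, -0.9, 1.6]
grip_width: 0.0143
grip_force: 20.0
```

Call:
send_rows:
  moves: [0.0,0,0,0,0,0,-0.1,0.0,0,0,0,0,0,-0.2,0.0,0,0,0,0,0,-0.3,0.0,0,0,0,0,0,-0.4,0,0,0,0,0,0,-0.4]
  grip_force: 35

```text
time: 3.82
position: [0.465, -0.0525, 0.1598]
tool_rot: [0.99, 0.143, 0.0, 0.0]
ft_force: [0.9, -0.5, 1.6]
grip_width: 0.0136
grip_force: 35.0
```

```bash
cat > s.py <<'E'
from h import *
from scipy.spatial.transform import Rotation as Ro
o=monitor.get_obs();y=Ro.from_quat(o['tool_rot']).as_matrix()
print(o['time'],o['position'].round(4),'yaw',np.degrees(np.arctan2(y[1,1],y[0,1])).round(2),'F',o['ft_force'].round(2),'M',o['moment'].round(3),'q6',o['q'][5].round(3),o['grip_width'].round(4),o['grip_force'])
E
python3 s.py
```

```text
Traceback (most recent call last):
  File "s.py", line 4, in <module>
    print(o['time'],o['position'].round(4),'yaw',np.degrees(np.arctan2(y[1,1],y[0,1])).round(2),'F',o['ft_force'].round(2),'M',o['moment'].round(3),'q6',o['q'][5].round(3),o['grip_width'].round(4),o['grip_force'])
                                                                                                                                                                            ^^^^^^^^^^^^^^^^^^^^^
AttributeError: 'float' object has no attribute 'round'
```

Call:
send_rows:
  moves: [0.0,0,0,0,0,0,-0.08,0.0,0,0,0,0,0,-0.16,0.0,0,0,0,0,0,-0.24,0.0,0,0,0,0,0,-0.3,0,0,0,0,0,0,-0.3]

```text
time: 4.23
position: [0.4649, -0.0523, 0.1598]
tool_rot: [1.0, -0.004, 0.0, -0.0]
ft_force: [0.0, -0.7, 2.6]
grip_width: 0.0138
grip_force: 35.0
```

```bash
python3 s.py
```

```text
Traceback (most recent call last):
  File "s.py", line 4, in <module>
    print(o['time'],o['position'].round(4),'yaw',np.degrees(np.arctan2(y[1,1],y[0,1])).round(2),'F',o['ft_force'].round(2),'M',o['moment'].round(3),'q6',o['q'][5].round(3),o['grip_width'].round(4),o['grip_force'])
                                                                                                                                                                            ^^^^^^^^^^^^^^^^^^^^^
AttributeError: 'float' object has no attribute 'round'
```

```bash
sed -i "s/o\['grip_width'\].round(4)/round(o['grip_width'],4)/" s.py; python3 s.py
```

```text
4.2333 [ 0.4649 -0.0523  0.1598] yaw -90.51 F [ 0.01 -0.75  2.6 ] M [-0.113  0.107 -0.051] q6 1.228 0.0138 35.00258345156908
```

Call:
send_rows:
  moves: [0.0,0,0,0,0,0,-0.05,0.0,0,0,0,0,0,-0.1,0.0,0,0,0,0,0,-0.1]

```text
time: 4.48
position: [0.4649, -0.0522, 0.1598]
tool_rot: [0.999, -0.054, 0.0, -0.0]
ft_force: [-0.8, 0.6, 3.3]
grip_width: 0.0139
grip_force: 35.0
```

```bash
python3 s.py
```

```text
4.4833 [ 0.4649 -0.0522  0.1598] yaw -96.2 F [-0.75  0.56  3.29] M [ 0.2    0.284 -0.067] q6 1.327 0.0139 35.00098285730928
```

Call:
send_rows:
  moves: [0.0,0,0,0,0,0,-0.05,0.0,0,0,0,0,0,-0.1,0.0,0,0,0,0,0,-0.1]

```text
time: 4.73
position: [0.4649, -0.0522, 0.1598]
tool_rot: [0.995, -0.104, 0.0, -0.0]
ft_force: [1.4, 2.0, 5.9]
grip_width: 0.0136
grip_force: 35.0
```

```bash
python3 s.py
```

```text
4.7333 [ 0.4649 -0.0522  0.1598] yaw -101.93 F [1.42 1.98 5.89] M [ 0.304  0.088 -0.076] q6 1.427 0.0136 35.00132977031171
```

Call:
send_rows:
  moves: [0.0,0,0,0,0,0,-0.05,0.0,0,0,0,0,0,-0.1,0.0,0,0,0,0,0,-0.1]

```text
time: 4.98
position: [0.465, -0.0521, 0.1598]
tool_rot: [0.988, -0.153, 0.0, -0.0]
ft_force: [0.8, 1.9, 4.6]
grip_width: 0.0135
grip_force: 35.0
```

```bash
python3 s.py
```

```text
4.9833 [ 0.465  -0.0521  0.1598] yaw -107.65 F [0.8  1.88 4.6 ] M [ 0.279  0.04  -0.057] q6 1.527 0.0135 35.00191136263311
```

Call:
send_rows:
  moves: [0.0,0,0,0,0,0,-0.05,0.0,0,0,0,0,0,-0.1,0.0,0,0,0,0,0,-0.1]

```text
time: 5.23
position: [0.4649, -0.0521, 0.1598]
tool_rot: [0.979, -0.202, 0.0, -0.0]
ft_force: [0.5, 2.2, 5.0]
grip_width: 0.0136
grip_force: 35.0
```

```bash
python3 s.py
```

```text
5.2333 [ 0.4649 -0.0521  0.1598] yaw -113.36 F [0.51 2.16 4.99] M [ 0.369  0.048 -0.098] q6 1.626 0.0136 35.00181066803634
```

Call:
send_rows:
  moves: [0.35,0,0,0,0,0,0,0.35,0,0,0,0,0,0,0.35,0,0,2,0,0,0,0.35,0,0,4.5,0,0,0,0.35,0,0,7,0,0,0]
  grip_force: 10

```text
time: 5.65
position: [0.4634, -0.0521, 0.2292]
tool_rot: [0.979, -0.203, -0.002, -0.0]
ft_force: [0.7, -0.6, -0.7]
grip_width: 0.0295
grip_force: 0.0
```

Call:
send_rows:
  moves: [0.35,1,-3,2,0,0,0.12,0.35,2,-6,2,0,0,0.24,0.35,3,-9,2,0,0,0.36,0.35,4,-12,2,0,0,0.48,0.35,5,-14,2,0,0,0.6]

```text
time: 6.07
position: [0.5147, -0.195, 0.2492]
tool_rot: [0.995, 0.098, -0.0, 0.001]
ft_force: [0.5, 0.6, 0.1]
grip_width: 0.0306
grip_force: 0.0
```

```bash
cat > knob.py <<'E'
from h import *
import sys
p,W,K=cam('top'); s,V,_=cam('side')
cv2.imwrite('pics/top_%s.png'%sys.argv[1],cv2.resize(p[150:285,330:510],(800,600),interpolation=cv2.INTER_CUBIC))
dz=float(sys.argv[2])
for w,(u0,u1,v0,v1) in((W,(355,400,240,280)),(V,(240,290,215,260))):
    w=w[v0:v1,u0:u1].reshape(-1,3); w=w[(w[:,2]>.155+dz)&(w[:,2]<.19+dz)]
    print(len(w),cv2.minAreaRect(w[:,:2].astype(np.float32)*1000),w.mean(0) if len(w) else '')
E
python3 knob.py a 0; python3 s.py
```

```text
140 ((465.3905029296875, -50.453651428222656), (13.943730354309082, 47.47996139526367), 67.0276870727539) [ 0.46549457 -0.05008579  0.16743232]
214 ((464.30426025390625, -53.683807373046875), (15.973237037658691, 46.50861358642578), 64.45352935791016) [ 0.46424089 -0.05640302  0.16431054]
6.1667 [ 0.5159 -0.1961  0.249 ] yaw -79.13 F [0.22 0.44 0.32] M [-0.038  0.144  0.001] q6 0.816 0.0304 0.0
```

View pics/top_a.png

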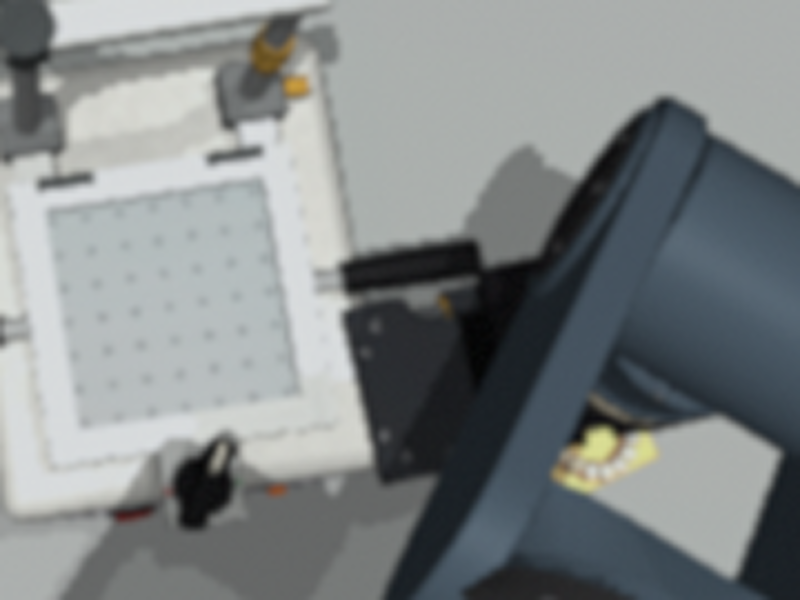

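The wing now lies at about -24° in the world, so it turned about 1.1 rad and is locked. It shows at (205,480), and the right handle at (410,265) is undisturbed. Next is the right handle.

Call:
send_rows:
  moves: [0.6,1.3,0.5,0,0,0,0.12,0.6,2.6,1,0,0,0,0.24,0.6,3.9,1.5,0,0,0,0.36,0.6,5.2,2,0,0,0,0.48,0.6,6.4,2.5,0,0,0,0.6]

```text
time: 6.58
position: [0.5781, -0.1658, 0.2487]
tool_rot: [0.922, 0.388, -0.001, -0.001]
ft_force: [-0.0, -0.3, -0.1]
grip_width: 0.0501
grip_force: 0.0
```

Call:
send_rows:
  moves: [0.6,0,0,0,0,0,0.12,0.6,0,0,0,0,0,0.24,0.6,0,0,0,0,0,0.36,0.6,0,0,0,0,0,0.48,0.6,0,0,0,0,0,0.6]

```text
time: 7.0
position: [0.5774, -0.1659, 0.2486]
tool_rot: [0.766, 0.643, -0.001, -0.001]
ft_force: [-0.6, 0.6, 0.3]
grip_width: 0.0522
grip_force: 0.0
```

Call:
send_rows:
  moves: [0.6,0,0,0,0,0,0.12,0.6,0,0,0,0,0,0.24,0.6,0,0,0,0,0,0.32,0.6,0,0,0,0,0,0.32]

```text
time: 7.33
position: [0.5775, -0.166, 0.2487]
tool_rot: [0.656, 0.755, -0.0, -0.001]
ft_force: [-0.1, -0.4, -0.2]
grip_width: 0.0524
grip_force: 0.0
```

```bash
python3 s.py
```

```text
7.3333 [ 0.5775 -0.166   0.2487] yaw 8.08 F [-0.13 -0.4  -0.2 ] M [-0.139 -0.006 -0.049] q6 -0.607 0.0524 0.0
```

Call:
send_rows:
  moves: [0.6,0.2,-0.6,-2.5,0,0,0,0.6,0.2,-0.6,-5,0,0,0,0.6,0.2,-0.6,-7.5,0,0,0,0.6,0.2,-0.6,-9,0,0,0,0.6,0.2,-0.6,-9,0,0,0]

```text
time: 7.75
position: [0.5774, -0.1713, 0.1555]
tool_rot: [0.657, 0.754, -0.001, -0.005]
ft_force: [-0.4, -0.0, -0.9]
grip_width: 0.0522
grip_force: 0.0
```

Call:
send_rows:
  moves: [0.6,0,0,-1,0,0,0,0.6,0,0,-2,0,0,0,0.6,0,0,-3,0,0,0,0.6,0,0,-4,0,0,0,0.6,0,0,-4.5,0,0,0]

```text
time: 8.17
position: [0.5802, -0.173, 0.1133]
tool_rot: [0.656, 0.754, -0.0, -0.001]
ft_force: [-0.4, -0.4, 1.6]
grip_width: 0.0524
grip_force: 0.0
```

Call:
send_rows:
  moves: [0.1,0,0,0,0,0,0,0.1,0,0,0,0,0,0,0.1,0,0,0,0,0,0,0.1,0,0,0,0,0,0,0.1,0,0,0,0,0,0]
  grip_force: 20

```text
time: 8.58
position: [0.581, -0.1735, 0.1151]
tool_rot: [0.656, 0.754, 0.0, 0.001]
ft_force: [-0.2, -0.7, 0.3]
grip_width: 0.0266
grip_force: 0.0
```

```bash
python3 s.py
```

```text
8.5833 [ 0.581  -0.1735  0.1151] yaw 7.96 F [-0.2  -0.73  0.3 ] M [0.001 0.012 0.031] q6 -0.613 0.0266 0.0
```

Call:
send_rows:
  moves: [0,0,0,0,0,0,0,0,0,0,0,0,0,0,0,0,0,0,0,0,0,0,0,0,0,0,0,0]
  grip_force: 45

```text
time: 8.92
position: [0.5802, -0.1735, 0.1149]
tool_rot: [0.656, 0.755, -0.0, -0.0]
ft_force: [-3.9, -0.6, 3.8]
grip_width: 0.0193
grip_force: 45.0
```

```bash
python3 s.py
```

```text
8.9167 [ 0.5802 -0.1735  0.1149] yaw 7.99 F [-3.9  -0.59  3.79] M [-0.284  0.599  0.123] q6 -0.613 0.0193 45.00108193606138
```

Call:
send_rows:
  moves: [0,0,0,0.5,0,0,0,0,0,0,1,0,0,0,0,0,0,1.5,0,0,0,0,0,0,2,0,0,0,0,0,0,2,0,0,0]

```text
time: 9.33
position: [0.5802, -0.1735, 0.1351]
tool_rot: [0.656, 0.755, -0.0, -0.0]
ft_force: [-2.7, -3.9, -3.9]
grip_width: 0.02
grip_force: 45.0
```

```bash
python3 s.py
```

```text
9.3333 [ 0.5802 -0.1735  0.1351] yaw 7.98 F [-2.71 -3.94 -3.91] M [-0.628  0.533  0.072] q6 -0.613 0.02 44.99907637014985
```

Call:
send_rows:
  moves: [0,0,0,1,0,0,0,0,0,0,2,0,0,0,0,0,0,3,0,0,0,0,0,0,4,0,0,0,0,0,0,4,0,0,0]

```text
time: 9.75
position: [0.5802, -0.1735, 0.1773]
tool_rot: [0.656, 0.755, -0.0, 0.0]
ft_force: [-3.1, -5.7, -4.5]
grip_width: 0.0195
grip_force: 45.0
```

Call:
send_rows:
  moves: [0,0,0,0.5,0,0,0,0,0,0,1,0,0,0,0,0,0,1.5,0,0,0,0,0,0,2,0,0,0,0,0,0,2,0,0,0]

```text
time: 10.17
position: [0.5802, -0.1735, 0.1965]
tool_rot: [0.656, 0.755, -0.0, 0.0]
ft_force: [-3.4, -4.9, -4.0]
grip_width: 0.0194
grip_force: 45.0
```

Call:
send_rows:
  moves: [0,0,0,0.3,0,0,0,0,0,0,0.6,0,0,0,0,0,0,0.9,0,0,0,0,0,0,0.9,0,0,0]

```text
time: 10.5
position: [0.5802, -0.1735, 0.2052]
tool_rot: [0.656, 0.755, -0.0, 0.0]
ft_force: [-3.2, -4.3, -3.9]
grip_width: 0.0191
grip_force: 45.0
```

Call:
send_rows:
  moves: [0,0,0,0.15,0,0,0,0,0,0,0.3,0,0,0,0,0,0,0.3,0,0,0]

```text
time: 10.75
position: [0.5802, -0.1735, 0.2073]
tool_rot: [0.656, 0.755, -0.0, 0.0]
ft_force: [-0.8, -4.8, -7.4]
grip_width: 0.0195
grip_force: 45.0
```

Call:
send_rows:
  moves: [0,0,0,0.1,0,0,0,0,0,0,0.2,0,0,0,0,0,0,0.2,0,0,0]

```text
time: 11.0
position: [0.5801, -0.1735, 0.208]
tool_rot: [0.656, 0.755, -0.0, -0.0]
ft_force: [-0.3, -5.7, -13.9]
grip_width: 0.0197
grip_force: 45.0
```

Call:
send_rows:
  moves: [0,0,0,0.1,0,0,0,0,0,0,0.2,0,0,0,0,0,0,0.2,0,0,0]

```text
time: 11.25
position: [0.5801, -0.1735, 0.2095]
tool_rot: [0.656, 0.755, -0.001, -0.001]
ft_force: [0.5, -4.8, -13.1]
grip_width: 0.02
grip_force: 45.0
```

Call:
send_rows:
  moves: [0,0,0,0.1,0,0,0,0,0,0,0.2,0,0,0,0,0,0,0.2,0,0,0]

```text
time: 11.5
position: [0.5801, -0.1735, 0.2128]
tool_rot: [0.656, 0.755, -0.001, -0.0]
ft_force: [-2.7, -3.9, -5.7]
grip_width: 0.0193
grip_force: 45.0
```

Call:
send_rows:
  moves: [0,0,0,0.1,0,0,0,0,0,0,0.2,0,0,0,0,0,0,0.2,0,0,0]

```text
time: 11.75
position: [0.5802, -0.1735, 0.2162]
tool_rot: [0.656, 0.755, -0.0, 0.0]
ft_force: [-4.2, -4.8, -2.9]
grip_width: 0.0193
grip_force: 45.0
```

Call:
send_rows:
  moves: [0,0,0,0.1,0,0,0,0,0,0,0.1,0,0,0]

```text
time: 11.92
position: [0.5802, -0.1735, 0.2174]
tool_rot: [0.656, 0.755, -0.0, 0.0]
ft_force: [-3.4, -3.9, -1.6]
grip_width: 0.0196
grip_force: 45.0
```

```bash
python3 s.py; python3 - <<'E'
from h import *
s,V,K=cam('side'); cv2.imwrite('pics/side2.png',cv2.resize(s[130:250,300:460],(800,600),interpolation=cv2.INTER_CUBIC)); np.save('side2.npy',V);cv2.imwrite('pics/side2full.png',s)
E
```

```text
11.9167 [ 0.5802 -0.1735  0.2174] yaw 7.98 F [-3.36 -3.93 -1.6 ] M [-0.705  0.708  0.082] q6 -0.613 0.0196 44.999887961894274
```

View pics/side2.png

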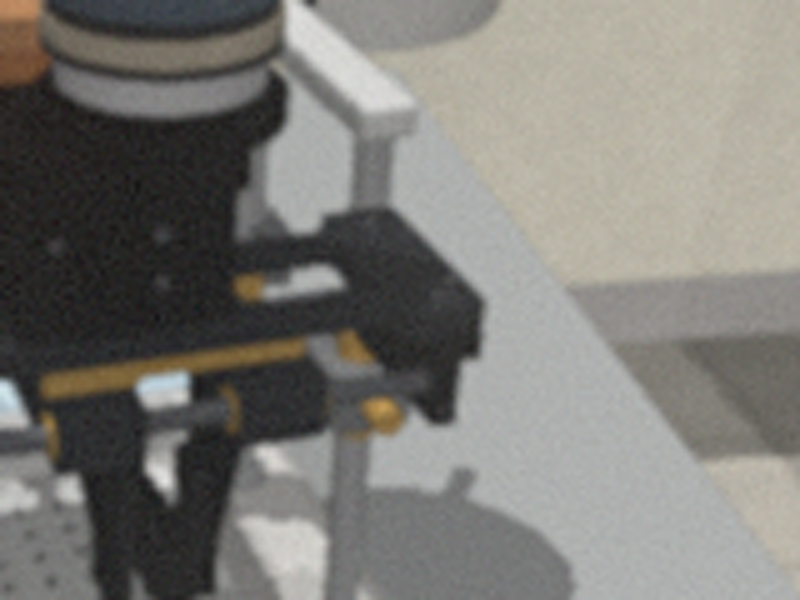

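The bracket with its brass plunger at (382,413) overlaps the sleeve, and brass shows above it at (355,345) and a little below it at (350,430). I'll feel for the groove's middle.

Call:
send_rows:
  moves: [0,0,0,0.1,0,0,0,0,0,0,0.1,0,0,0,0,0,0,0.1,0,0,0]

```text
time: 12.22
position: [0.5802, -0.1735, 0.2181]
tool_rot: [0.656, 0.755, -0.0, 0.0]
ft_force: [-3.0, -4.5, -3.6]
grip_width: 0.0191
grip_force: 45.0
```

```bash
python3 - <<'E'
from h import *
a=cv2.imread('pics/side0.png');A=np.load('side0.npy')
b,B,K=cam('side')
# projected height: find plunger blob centres
for p,W,(u0,u1,v0,v1) in((a,A,(366,382,247,266)),(b,B,(370,386,203,222))):
    h=cv2.cvtColor(p,cv2.COLOR_BGR2HSV);m=(h[...,1]>110)&(h[...,0]>8)&(h[...,0]<35)&(h[...,2]>110)
    M=np.zeros_like(m);M[v0:v1,u0:u1]=m[v0:v1,u0:u1]; ys,xs=np.nonzero(M);print(M.sum(),xs.mean(),ys.mean(),np.nanmedian(W[M],0))
p0=np.array([.671,-.112,.121])
print(proj(K,p0),[np.round(proj(K,p0+[0,0,d]),2) for d in(.098,.100,.102,.104,.106,.108)])
# sleeve centre height from initial rows at post surface; groove row
print([np.round(proj(K,[.671,-.094,z]),2) for z in(.2045,.2265,.2485,.22,.224)])
E
python3 s.py
```

```text
31 372.35483870967744 256.2903225806452 [ 0.67497247 -0.11062953  0.12584848]
37 376.2162162162162 211.9189189189189 [ 0.67429532 -0.11187959  0.22804965]
(np.float64(370.68986169875325), np.float64(259.04141580547497)) [array([374.11, 216.25]), array([374.19, 215.31]), array([374.26, 214.38]), array([374.34, 213.44]), array([374.41, 212.5 ]), array([374.49, 211.56])]
[array([371.08, 217.82]), array([371.84, 207.77]), array([372.63, 197.42]), array([371.61, 210.77]), array([371.75, 208.92])]
12.2667 [ 0.5802 -0.1735  0.2181] yaw 7.98 F [-2.94 -3.37 -3.88] M [-0.812  0.596  0.078] q6 -0.613 0.0196 44.99914297834039
```

Call:
send_rows:
  moves: [0,0,0,0.1,0,0,0,0,0,0,0.1,0,0,0]

```text
time: 12.43
position: [0.5802, -0.1735, 0.2188]
tool_rot: [0.656, 0.755, -0.0, 0.0]
ft_force: [-3.0, -4.9, -4.5]
grip_width: 0.0195
grip_force: 45.0
```

Call:
send_rows:
  moves: [0,0,0,0,0,0,0]

```text
time: 12.52
position: [0.5802, -0.1735, 0.2188]
tool_rot: [0.656, 0.755, -0.0, 0.0]
ft_force: [-2.9, -4.8, -6.1]
grip_width: 0.0193
grip_force: 45.0
```

Call:
send_rows:
  moves: [0,0,0,0.1,0,0,0,0,0,0,0.1,0,0,0]

```text
time: 12.68
position: [0.5802, -0.1735, 0.2197]
tool_rot: [0.656, 0.755, -0.0, 0.0]
ft_force: [-1.5, -4.1, -5.9]
grip_width: 0.0198
grip_force: 45.0
```

Call:
send_rows:
  moves: [0,0,0,0,0,0,0]

```text
time: 12.77
position: [0.5802, -0.1735, 0.2197]
tool_rot: [0.656, 0.755, -0.0, 0.0]
ft_force: [-2.5, -4.2, -6.7]
grip_width: 0.0192
grip_force: 45.0
```

Call:
send_rows:
  moves: [0,0,0,-0.1,0,0,0,0,0,0,-0.15,0,0,0,0,0,0,-0.15,0,0,0]

```text
time: 13.02
position: [0.5801, -0.1735, 0.2184]
tool_rot: [0.656, 0.755, -0.0, 0.0]
ft_force: [-3.3, -4.8, -5.1]
grip_width: 0.0197
grip_force: 45.0
```

```bash
python3 s.py; python3 knob.py b 0.103
```

```text
13.0167 [ 0.5801 -0.1735  0.2184] yaw 7.98 F [-3.26 -4.82 -5.1 ] M [-0.805  0.603  0.003] q6 -0.613 0.0197 44.99888017773628
176 ((465.265869140625, -50.365055084228516), (14.225021362304688, 47.54925537109375), 66.72185516357422) [ 0.46511264 -0.04987976  0.27098362]
93 ((502.49267578125, -205.6152801513672), (13.71812915802002, 33.63624572753906), 7.874413967132568) [ 0.50176386 -0.21644763  0.285408  ]
```

View pics/top_b.png

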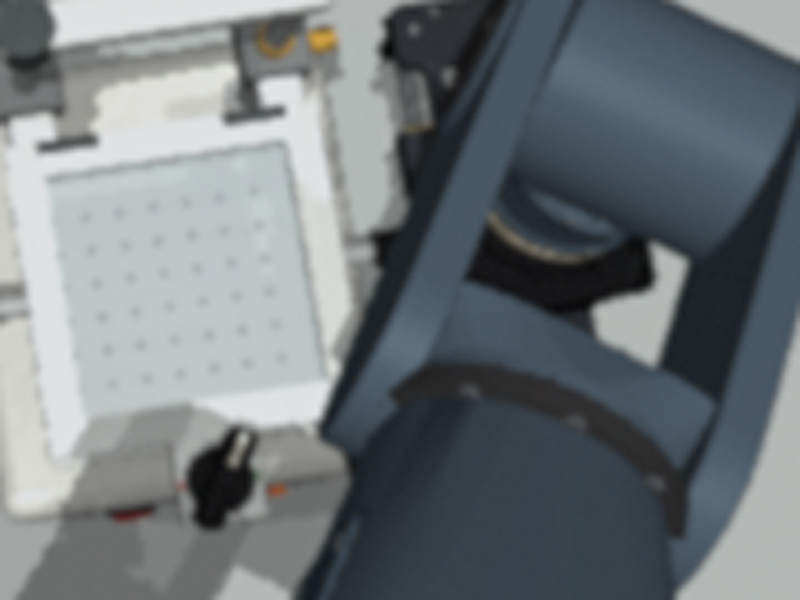

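The knob at (225,475) has kept its locked angle. The frame is up 103.5 mm, sitting in the groove, and the force shows the ball's centre has been reached. I'm handing in.

```bash
python3 -c "
from rig import workorder;print(workorder.hand_in())"
```

```text
the job is handed in; nothing more can be done
None
```

I turned the clamp knob about 1.1 rad clockwise until it locked, then raised the frame about 103.5 mm by the right handle until the force readings showed the ball in the groove; I handed in still holding the handle, with no verdict returned.

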